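# Move a sprung-pin door to another light box

### The arm

A 6-joint arm with a two-finger parallel gripper is mounted at the origin on the work surface. World frame = base frame: x ahead of the robot, y to its left, z up, the work surface at z = 0. Lengths are in m, angles in rad, forces in N, time in s.
With the tool pointing down it reaches from about 0.25 to 0.775 m from the base axis. Payload 8.9 kg.
Tool frame: the origin (TCP) lies midway between the tips of the shut fingers; the grasp point (between the pads) lies env.hold_point_z behind it (env.hold_point_z is the distance from the TCP to the grasp point, in m); z points along the fingers, y is the line along which they close (so a half turn about z gives the same grasp; the last joint's range is limited). The gripper opens to 85 mm and grips with 20 to 120 N. Pads are 22 mm wide; open, the fingers measure 114 mm over their backs; the gripper's body (76 mm by 85 mm) begins 54 mm behind the grasp point. The pads swing forward as they close: fully open they stand 13 mm farther back than shut.
Start: joints at [0.967, 0.291, -0.153, 1.127, 0, 1.431], TCP at [0.235, 0.469, 0.231] pointing down, gripper open.
Joint ranges: [-2.52, 2.52], [-0.91, 1.74], [-1.3, 1.37], [-1.96, 2.02], [-1.52, 1.47], [-3.14, 3.14]. Speed limits (rad/s): [2.22, 2.22, 2.79, 3.14, 3.14, 3.14].

### API

Orientations are given as a unit quaternion [w, x, y, z].
In Python, from bench import readout, capture, get_calibration, job, env gives the robot as it stands.
- The arm moves only by the tool jog_arm, never from a script. Its argument "plan" is a list of rows, each an object of numbers: "tx", "ty", "tz": the shift along the world's x, y, z in m; "rx", "ry", "rz": the turn, a rotation vector about the world's x, y, z in rad; "jaw": the gripper command: -1 is fully open, 1 is shut, values between are in proportion. In form: [{"tx": .., "ty": .., "tz": .., "rx": .., "ry": .., "rz": .., "jaw": ..}, ...]. A call has 1 to 20 rows; each row is the pose to reach, as a shift and turn from the pose commanded when the call began; what a row does not reach only later rows make up. A row lasts 1/12 s, in which the tool goes at most 41.7 mm and 7.16 degrees, less where a joint would pass 70% of its speed; a pose out of reach is approached as far as the arm can. A call with a gripper value outside its range is refused whole. The fingers move at their own pace and stop on an object; "squeeze" is the grip in N (left out, the last holds). Time passes only in rows, so rows that repeat a pose let the fingers close. It gives the time, the measured TCP pose, the force, the opening and the grip force at its end, in the units of the state.
- readout.sense(): the state, without advancing time (a new reading comes with each control period).
- capture(name): name is "side" or "top" or "wrist"; returns the picture (384x512x3 uint8, red, green, blue); there is no depth.
- get_calibration(name): a dict with "intrinsics" (3x3 intrinsics, pixels), "k1" (the pictures are not rectified: a ray, as slopes to the right and down, at radius r is drawn at 1 + k1 r^2 times it, then the intrinsics apply), "pose" (4x4, takes a point from camera to world coordinates). Camera axes: x right, y down, z forward; pixel columns grow to the right and rows downward; lengths in m; the calibration is good to about 2 mm. A picture is of the moment at which its call begins: read the wrist's pose just before it. get_calibration takes no time and is no camera call; for the wrist camera it gives the pose at the moment of the call.
- job.hand_in(): hands the job in; it is judged then, once.
The state is a dict: "clock": time; "joints": joint angles; "qvel": joint speeds; "effort": joint torques, N m; "position": TCP position; "orientation": TCP orientation; "force": force on the tool from outside, world axes, zero at the start; "wrist_torque": the same for the moment, N m; "finger_gap": finger opening in m; "grasp_force": force on a finger pad.
Only numpy, scipy, OpenCV 4.12 (cv2) and the standard library are available. Lean on these libraries where they do the work, as an engineer would, in place of code of your own. Each camera call takes 0.05 s, during which the arm holds its last target. There are 200 camera calls.

### The job

Move the opal door from the grey reject light box to the blue one. Pinch its two orange finger pulls together to draw the sprung hinge pins, lift the door off, ease its rail down into the blue box's two saddles until it sits fully home, then let go so that both pins spring out into their holes and the door hangs closed. The blue box's hinge carrier is at no fixed height, so seat the door by feel, with never more than 30 N on the blue box; do not wrench the door off the grey box with its pins still in, and leave everything else on the bench where it is.

Things in the scene. Friction and masses are not known exactly. Their poses are not given: they have to be found in the camera images.
- door_grip (a point): Grasp point of the door, 30 mm above its rail axis, midway between two orange finger pulls: upright flat paddles, each 22 mm along x, 6 mm thick along y, tops 45 mm above the rail axis. Outer faces 58 mm apart at rest (y = +-29 mm), 36 mm fully pinched; against their stops they hold the door firmly. z up, y along the rail, x out through the door's face. Door 0.27 to 0.45 kg.
- door_rail (a point): Centre of the door's hinge rail, on its axis; axes as door_grip. Round aluminium rail, 16 mm across, 176 mm long along y. The opal white panel hangs from it: 210 mm wide, 5 mm thick, its back 18 mm out (+x) from the axis, from 4 mm above to 128 mm below it; an outward lip at the bottom edge ends 142 mm below the axis and 31 mm out.
- pin_left (a joint): Sprung hinge pin at the rail's +y end, moved by the +y pull: 0 = out (8 mm pin, standing 10 mm proud of the rail end), 0.011 m = fully drawn, 1 mm inside the rail end. The spring pushes it out with 5 N, 9.4 N when fully drawn.
- pin_right (a joint): The same at the rail's -y end, moved by the -y pull.
- old_box: Grey reject light box, scuffed, yellow tag on top; fixed. Origin: centre of its underside. 90 mm deep (x), 210 mm wide (y), 130 mm high, open to +x above a 46 mm sill. The door hangs here at the start.
- old_seat (a point): Centre of the grey box's hinge line, where the rail axis lies at the start: 150 mm above the bench, 18 mm behind the open front. x out of the open front, y along the hinge, z up. Its hinge carrier is like the blue one's.
- new_box: Blue light box, fixed; origin, size and axes as the grey one. On its top front edge a steel hinge carrier: a strip with a cheek at each end, inner faces 180 mm apart, 8 mm thick, 30 mm along x, an 11 mm pin hole in each on the hinge line. Cheeks rise 17 mm above that line, then flare outward to 28 mm. Just inside each cheek, a brass 120-degree V saddle open upward takes the rail end.
- new_seat (a point): Blue box's hinge line centre if its carrier were at its lowest: 150 mm above the bench, 18 mm behind the open front; axes as old_seat. The carrier is slotted and screwed fast 0 to 22 mm above that, differently each time and not measured: the saddles stop the rail 0 to 22 mm above this point, and only there do pins meet holes (1.5 mm play). Let go higher, the pins jam on the cheeks.
- tape: Bystander: roll of tape lying flat, 100 mm across, 45 mm high.
- knife: Bystander: red utility knife, 150 mm long, 16 mm high, lying flat.
- driver_red: Bystander: red screwdriver lying on the bench.
- driver_black: Bystander: black screwdriver lying on the bench.
- glue: Bystander: white bottle with a red cap, 130 mm high, standing.
- psu: Bystander: aluminium LED power supply, 150 x 55 x 32 mm, lying flat.
- drill: Bystander: green cordless drill standing on its battery, 195 mm high.

How it is judged:
On the way:
1. the door's rail is lifted at least 30 mm above the grey box's hinge line (z of door_rail in the frame of old_seat above 0.03 m), for 0.1 s.
At the end, for the whole second after the job is handed in: The door hangs on the blue box: its rail centre within 5 mm horizontally of the hinge line's centre and between 3 mm below and 25 mm above new_seat, the rail within 0.04 rad of the hinge line, the panel closed within 0.12 rad, both pins sprung out to within 1.5 mm of their stops and still (horizontal distance between door_rail and new_seat below 0.005 m and z of door_rail in the frame of new_seat between -0.003 and 0.025 m and angle between the y axis of door_rail and the y axis of new_seat, either way round below 0.04 rad and angle between the x axis of door_rail and the x axis of new_seat, either way round below 0.12 rad and z of door_grip in the frame of new_seat above 0.02 m and value of joint each of pin_left, pin_right below 0.0015 m and velocity of joint each of pin_left, pin_right below 0.01 m/s); the robot touches nothing.
It fails at once if the door is wrenched against the grey box with more than 60 N (contact force between door and old_box above 60 N).
It fails at once if the door is pressed against the blue box or its hinge carrier with more than 30 N (contact force between door and new_box above 30 N).
It fails at once if a bystander is moved by more than 25 mm (distance of any of tape, knife, driver_red, driver_black, glue, psu, drill from where it was at the start of the episode above 0.025 m).
It also fails if it takes over 45 s, if anything falls off the work surface, if the arm or the gripper's body presses on something with over 40 N, if the wrist force passes 120 N, or if a joint passes its speed limit or range.

## Working session

There is one attempt and no reset: what is moved stays moved. The work goes in short steps, Python scripts to look and compute and a tool call to move; the robot and the scene stay as the last step left them, time stands still between calls to the robot, and variables do not carry over. Pictures are saved under pics/ and viewed, at most 12 in all, crops included, and the job is handed in when it is done.

Besides the shell and the picture viewer there is one more tool, called by a JSON object that holds its "api" and its "payload", one argument or row to a line. jog_arm: Moves the arm, as the interface text tells. Its arguments: {"type":"object","properties":{"plan":{"type":"array"},"squeeze":{"type":"number"}},"required":["plan"]}

```bash
mkdir -p pics; ls; python3 - <<'E'
from bench import readout,capture,get_calibration,env
import cv2,numpy as np
print(readout.sense()); print(env.hold_point_z)
for n in("side","top"):
    im=capture(n); cv2.imwrite(f"pics/{n}0.png",im[:,:,::-1]); c=get_calibration(n); print(n,c)
E
```

```text
pics
{'clock': 0.0, 'joints': array([ 9.66690827e-01,  2.91279312e-01, -1.54117747e-01,  1.12670848e+00,
        1.83627747e-05,  1.43151118e+00]), 'qvel': array([-0.00026432,  0.00020074,  0.00079408,  0.00065968,  0.00050108,
       -0.00114268]), 'effort': array([ 1.93823238e-03, -5.37148869e+01,  3.31368613e+01,  1.58119609e-02,
       -1.18390467e-04, -1.15188286e-05]), 'position': array([0.23507116, 0.4689432 , 0.23073602]), 'orientation': array([-2.46304054e-04,  2.30323523e-01,  9.73113892e-01, -6.06569427e-04]), 'force': array([0.10923742, 0.24612047, 0.32415302]), 'wrist_torque': array([-0.02893406, -0.01438398,  0.03018677]), 'grasp_force': 0.0, 'finger_gap': 0.08553479456561783}
0.0187
side {'intrinsics': array([[498.00054861,   0.        , 262.38075612],
       [  0.        , 498.00054861, 192.84745351],
       [  0.        ,   0.        ,   1.        ]]), 'k1': -0.19729018530362263, 'pose': array([[ 0.97567789, -0.15741795,  0.15255242,  0.29075283],
       [-0.21854944, -0.75249308,  0.62128118, -0.85192388],
       [ 0.01699383, -0.63951056, -0.76859446,  1.33178483],
       [ 0.        ,  0.        ,  0.        ,  1.        ]])}
top {'intrinsics': array([[411.60000881,   0.        , 247.36094437],
       [  0.        , 411.60000881, 191.68317177],
       [  0.        ,   0.        ,   1.        ]]), 'k1': 0.042774977862434116, 'pose': array([[-0.00816814, -0.99602841,  0.08866052,  0.40544717],
       [-0.99979007,  0.0064684 , -0.01944167,  0.1497781 ],
       [ 0.01879097, -0.0888007 , -0.99587215,  1.44232288],
       [ 0.        ,  0.        ,  0.        ,  1.        ]])}
```

View pics/side0.png

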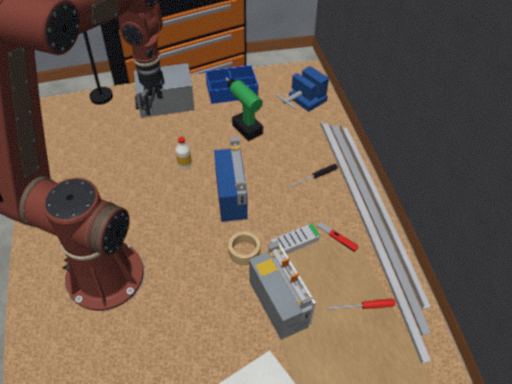

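View pics/top0.png

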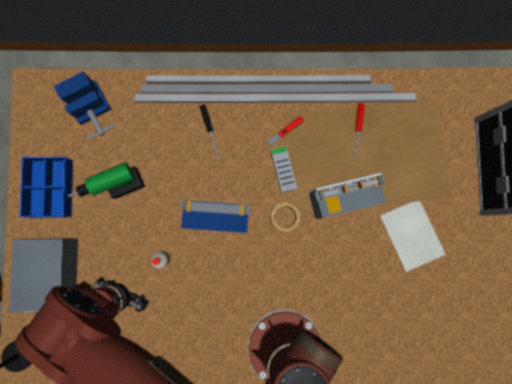

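The side view shows the grey box with its door at about (282,285) and the blue box at (232,190). In the top view they are at about (348,195) and (215,215), with both fronts facing world +x. Next I'll look at enlarged crops.

```bash
python3 - <<'E'
import cv2,numpy as np
s=cv2.imread("pics/side0.png");t=cv2.imread("pics/top0.png")
def up(i,x,y,w,h): return cv2.resize(i[y:y+h,x:x+w],(400,300),interpolation=cv2.INTER_CUBIC)
o=np.vstack([np.hstack([up(t,300,160,100,75),up(t,170,180,100,75)]),np.hstack([up(s,240,235,100,75+0),up(s,190,135,100,75+0)])])
cv2.imwrite("pics/crops.png",o)
for n,i in(("side",s),("top",t)):
    h=cv2.cvtColor(i,cv2.COLOR_BGR2HSV)
    for nm,lo,hi in(("orange",(4,190,120),(16,255,255)),("yellow",(20,170,120),(32,255,255)),("blue",(100,120,40),(125,255,255))):
        m=cv2.inRange(h,lo,hi); k,l,st,c=cv2.connectedComponentsWithStats(m)
        for j in range(1,k):
            if st[j,4]>5 : print(n,nm,st[j],c[j].round(1))
E
```

```text
side orange [ 158    0   85   46 1392] [201.5  22.1]
side orange [ 159   27   85   39 1137] [207.5  48.8]
side orange [122  41  10  15  69] [126.6  48.9]
side orange [191  55  53  17 188] [224.   62.2]
side orange [125  59  10  23  94] [130.2  67.5]
side orange [283 260   5   3   8] [284.9 260.8]
side orange [292 275   5   3   9] [293.8 275.9]
side yellow [177 158  11   7  54] [182.1 160.8]
side yellow [257 260  19  15 160] [266.1 267.1]
side blue [ 206   65   52   38 1153] [228.6  81.7]
side blue [ 290   67   38   43 1057] [310.1  87.8]
side blue [ 215  150   32   71 1297] [227.5 187.1]
top orange [360 103   5   6   9] [362.6 105. ]
top orange [357 111   1   6   6] [357.  113.5]
top orange [363 110   1   6   6] [363.  112.5]
top orange [297 116   7   8  11] [300.5 118.8]
top orange [361 119   2   6   6] [361.8 121.5]
top orange [281 123  10   8  10] [285.5 126.6]
top orange [360 126   2   5   6] [360.7 127.8]
top orange [344 186   2   5   6] [344.5 188. ]
top yellow [326 197  15  16 162] [333.1 204.3]
top yellow [187 202   3   8  16] [188.  205.8]
top yellow [241 209   2   5  10] [241.5 211. ]
top blue [  55   73   55   50 1491] [81.6 96.6]
top blue [  20  157   52   60 2940] [ 45.6 187. ]
top blue [ 182  211   65   21 1060] [214.3 221.1]
```

View pics/crops.png

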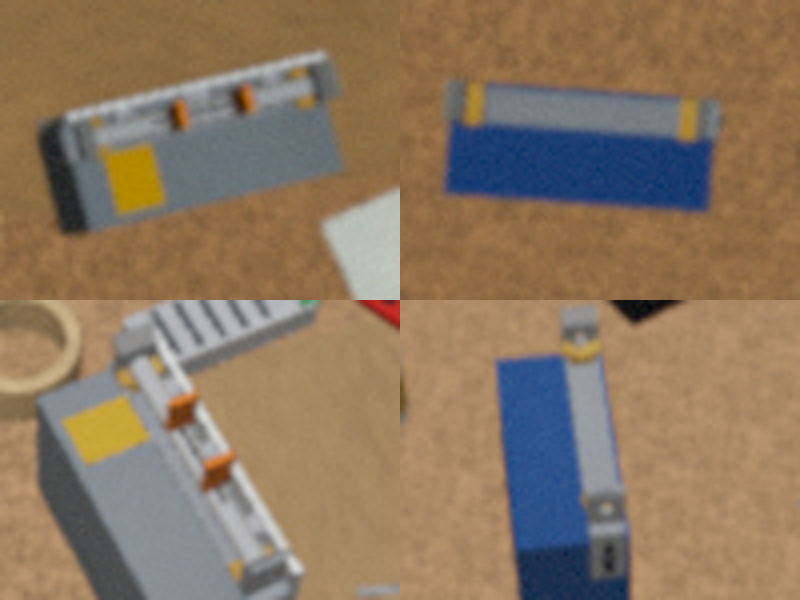

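The crops show the pulls in the top view at about (345,188.5) and (361.8,184.8). The brass saddles are at (188,206) and (242,210), and the back corners of the blue box top are at (181.8,228) and (247,232.5). Now I'll cast rays from these.

```bash
cat > h.py <<'E'
import cv2,numpy as np
from bench import readout,capture,get_calibration,env
from scipy.optimize import least_squares
def ray(n,p,c=None):
    c=c or get_calibration(n); K=c["intrinsics"];T=c["pose"]
    d=(np.array(p,float)-K[:2,2])/K[0,0]; s=d.copy()
    for _ in range(20): s=d/(1+c["k1"]*(s@s))
    v=T[:3,:3]@np.r_[s,1]; return T[:3,3],v/np.linalg.norm(v)
def plane(n,p,z,c=None):
    o,v=ray(n,p,c); return o+v*(z-o[2])/v[2]
def tri(rs):
    A=sum(np.eye(3)-np.outer(v,v) for o,v in rs); b=sum((np.eye(3)-np.outer(v,v))@o for o,v in rs)
    x=np.linalg.solve(A,b); return x,max(np.linalg.norm(np.cross(x-o,v)) for o,v in rs)
E
python3 - <<'E'
from h import *
np.set_printoptions(precision=4,suppress=True)
s=cv2.imread("pics/side0.png");t=cv2.imread("pics/top0.png")
def blobs(i,box,lo,hi):
    x,y,w,h=box; m=cv2.inRange(cv2.cvtColor(i[y:y+h,x:x+w],cv2.COLOR_BGR2HSV),lo,hi)
    k,l,st,c=cv2.connectedComponentsWithStats(m,connectivity=8)
    return [(c[j]+[x,y],st[j,4]) for j in range(1,k) if st[j,4]>4],m
O=((2,110,90),(17,255,255))
bt,_=blobs(t,(335,175,40,22),*O);bs,_=blobs(s,(275,250,30,40),*O);print("top",bt,"side",bs)
P=[]
for (a,_),(b,_) in zip(sorted(bt,key=lambda q:q[0][0]),sorted(bs,key=lambda q:q[0][1])):
    print("z.19 top",plane("top",a,.19),"tri",*tri([ray("top",a),ray("side",b)]));P.append(plane("top",a,.19))
d=P[0]-P[1];print("mid",(P[0]+P[1])/2,"gap",np.linalg.norm(d),"yaw",np.arctan2(-d[0],d[1]))
# panel top edge (z .154), crop px
e=[plane("top",(300+a/4,160+b/4),.154) for a,b in((68,116),(322,54))];d=e[0]-e[1];print("panel",e,np.linalg.norm(d),"yaw",np.arctan2(-d[0],d[1]))
# grey back edge
# blue box
x,y,w,h=170,195,90,45
m=cv2.inRange(cv2.cvtColor(t[y:y+h,x:x+w],cv2.COLOR_BGR2HSV),(100,120,40),(125,255,255))
cn=max(cv2.findContours(m,0,1)[0],key=cv2.contourArea)[:,0]+[x,y]
lo=[cn[cn[:,0]==X][:,1].max()+.5 for X in range(186,244)]
k=np.polyfit(np.arange(186,244),lo,1)
a,b=[plane("top",(X,np.polyval(k,X)),.13) for X in(cn[:,0].min()-.5,cn[:,0].max()+.5)]
d=a-b;yaw=np.arctan2(-d[0],d[1]);print("blue back",a,b,np.linalg.norm(d),"yaw",yaw)
mid=(a+b)/2; print("seat from back edge",mid+.072*np.array([np.cos(yaw),np.sin(yaw),0]))
A=tri([ray("top",(181.75,228.2)),ray("side",(214.5,150))]);B=tri([ray("top",(247,232.5)),ray("side",(220,196.7))]);print("tri corners",A,B)
Y=((18,120,90),(32,255,255))
b2,_=blobs(t,(180,195,70,25),*Y);b3,_=blobs(s,(225,140,25,60),*Y);print(b2,b3)
b2=sorted(b2,key=lambda q:q[0][0]);q=[plane("top",p,.155) for p,_ in (b2[0],b2[-1])];d=q[0]-q[1];print("saddles",q,"mid",sum(q)/2,np.linalg.norm(d),"yaw",np.arctan2(-d[0],d[1]))
E
```

```text
top [(array([344.9684, 177.1579]), np.int32(95)), (array([361.2941, 184.1176]), np.int32(17)), (array([344.8421, 188.    ]), np.int32(19))] side [(array([285.1875, 261.8333]), np.int32(48)), (array([294.2979, 276.7234]), np.int32(47))]
z.19 top [ 0.5263 -0.1735  0.19  ] tri [ 0.5261 -0.1745  0.1859] 0.0006048711256828599
z.19 top [ 0.5598 -0.1748  0.19  ] tri [ 0.5596 -0.1907  0.1238] 0.008334154487817519
mid [ 0.5431 -0.1742  0.19  ] gap 0.0334743985918772 yaw 1.5304059150518479
panel [array([ 0.5272, -0.0949,  0.154 ]), array([ 0.5751, -0.2967,  0.154 ])] 0.20738664148848168 yaw 0.23306220065676944
blue back [0.4111 0.3334 0.13  ] [0.3951 0.1279 0.13  ] 0.20613692201745182 yaw -0.07760774660039724
seat from back edge [0.4748 0.2251 0.13  ]
tri corners (array([0.4095, 0.3317, 0.1356]), np.float64(0.0017972476860770943)) (array([0.3941, 0.1263, 0.1365]), np.float64(0.001785264761617687))
[(array([188.186 , 205.0465]), np.int32(43)), (array([241.75  , 209.1389]), np.int32(36))] [(array([234.871 , 147.2903]), np.int32(31))]
saddles [array([0.4794, 0.3097, 0.155 ]), array([0.4654, 0.1426, 0.155 ])] mid [0.4724 0.2262 0.155 ] 0.16759626450407217 yaw -0.08384573713013624
```

{"api": "jog_arm", "payload": {
  "plan": [
    {"tz": 0.04, "jaw": -1},
    {"tz": 0.09, "jaw": -1},
    {"tx": 0.297, "ty": -0.669, "tz": 0.09, "rz": 0.698, "jaw": -1},
    {"tx": 0.297, "ty": -0.669, "tz": 0.09, "rz": 0.698, "jaw": -1},
    {"tx": 0.297, "ty": -0.669, "tz": 0.09, "rz": 0.698, "jaw": -1},
    {"tx": 0.297, "ty": -0.669, "tz": 0.09, "rz": 0.698, "jaw": -1},
    {"tx": 0.297, "ty": -0.669, "tz": 0.09, "rz": 0.698, "jaw": -1},
    {"tx": 0.297, "ty": -0.669, "tz": 0.09, "rz": 0.698, "jaw": -1},
    {"tx": 0.297, "ty": -0.669, "tz": 0.09, "rz": 0.698, "jaw": -1},
    {"tx": 0.297, "ty": -0.669, "tz": 0.09, "rz": 0.698, "jaw": -1},
    {"tx": 0.297, "ty": -0.669, "tz": 0.09, "rz": 0.698, "jaw": -1},
    {"tx": 0.297, "ty": -0.669, "tz": 0.09, "rz": 0.698, "jaw": -1},
    {"tx": 0.297, "ty": -0.669, "tz": 0.09, "rz": 0.698, "jaw": -1},
    {"tx": 0.297, "ty": -0.669, "tz": 0.09, "rz": 0.698, "jaw": -1},
    {"tx": 0.297, "ty": -0.669, "tz": 0.09, "rz": 0.698, "jaw": -1},
    {"tx": 0.297, "ty": -0.669, "tz": 0.09, "rz": 0.698, "jaw": -1},
    {"tx": 0.297, "ty": -0.669, "tz": 0.09, "rz": 0.698, "jaw": -1},
    {"tx": 0.297, "ty": -0.669, "tz": 0.09, "rz": 0.698, "jaw": -1},
    {"tx": 0.297, "ty": -0.669, "tz": 0.09, "rz": 0.698, "jaw": -1},
    {"tx": 0.297, "ty": -0.669, "tz": 0.09, "rz": 0.698, "jaw": -1}
  ]
}}

```text
$.plan[0]: bad value
```

{"api": "jog_arm", "payload": {
  "plan": [
    {"tx": 0, "ty": 0, "tz": 0.04, "rx": 0, "ry": 0, "rz": 0, "jaw": -1},
    {"tx": 0, "ty": 0, "tz": 0.09, "rx": 0, "ry": 0, "rz": 0, "jaw": -1},
    {"tx": 0.297, "ty": -0.669, "tz": 0.09, "rx": 0, "ry": 0, "rz": 0.698, "jaw": -1},
    {"tx": 0.297, "ty": -0.669, "tz": 0.09, "rx": 0, "ry": 0, "rz": 0.698, "jaw": -1},
    {"tx": 0.297, "ty": -0.669, "tz": 0.09, "rx": 0, "ry": 0, "rz": 0.698, "jaw": -1},
    {"tx": 0.297, "ty": -0.669, "tz": 0.09, "rx": 0, "ry": 0, "rz": 0.698, "jaw": -1},
    {"tx": 0.297, "ty": -0.669, "tz": 0.09, "rx": 0, "ry": 0, "rz": 0.698, "jaw": -1},
    {"tx": 0.297, "ty": -0.669, "tz": 0.09, "rx": 0, "ry": 0, "rz": 0.698, "jaw": -1},
    {"tx": 0.297, "ty": -0.669, "tz": 0.09, "rx": 0, "ry": 0, "rz": 0.698, "jaw": -1},
    {"tx": 0.297, "ty": -0.669, "tz": 0.09, "rx": 0, "ry": 0, "rz": 0.698, "jaw": -1},
    {"tx": 0.297, "ty": -0.669, "tz": 0.09, "rx": 0, "ry": 0, "rz": 0.698, "jaw": -1},
    {"tx": 0.297, "ty": -0.669, "tz": 0.09, "rx": 0, "ry": 0, "rz": 0.698, "jaw": -1},
    {"tx": 0.297, "ty": -0.669, "tz": 0.09, "rx": 0, "ry": 0, "rz": 0.698, "jaw": -1},
    {"tx": 0.297, "ty": -0.669, "tz": 0.09, "rx": 0, "ry": 0, "rz": 0.698, "jaw": -1},
    {"tx": 0.297, "ty": -0.669, "tz": 0.09, "rx": 0, "ry": 0, "rz": 0.698, "jaw": -1},
    {"tx": 0.297, "ty": -0.669, "tz": 0.09, "rx": 0, "ry": 0, "rz": 0.698, "jaw": -1},
    {"tx": 0.297, "ty": -0.669, "tz": 0.09, "rx": 0, "ry": 0, "rz": 0.698, "jaw": -1},
    {"tx": 0.297, "ty": -0.669, "tz": 0.09, "rx": 0, "ry": 0, "rz": 0.698, "jaw": -1},
    {"tx": 0.297, "ty": -0.669, "tz": 0.09, "rx": 0, "ry": 0, "rz": 0.698, "jaw": -1},
    {"tx": 0.297, "ty": -0.669, "tz": 0.09, "rx": 0, "ry": 0, "rz": 0.698, "jaw": -1}
  ]
}}

```text
clock: 1.77
position: [0.527, -0.1892, 0.3208]
orientation: [-0.0, -0.116, 0.993, 0.0]
force: [1.4, 1.1, 0.6]
finger_gap: 0.0855
grasp_force: 0.0
```

```bash
python3 - <<'E'
from h import *
np.set_printoptions(precision=4,suppress=True)
capture("wrist");capture("wrist")
s=readout.sense();c=get_calibration("wrist");im=capture("wrist")
cv2.imwrite("pics/w1.png",im[:,:,::-1]);np.savez("w1.npz",**c,pos=s["position"])
print(s["position"],s["orientation"],s["force"],c)
h=cv2.cvtColor(im,cv2.COLOR_RGB2HSV);m=cv2.inRange(h,(2,150,90),(17,255,255))
k,l,st,ce=cv2.connectedComponentsWithStats(m)
for j in range(1,k):
    if st[j,4]>60: print(st[j],ce[j],cv2.minAreaRect(np.argwhere(l==j)[:,::-1].astype(np.float32)))
E
```

```text
[ 0.528  -0.1922  0.3192] [-0.0007 -0.1141  0.9935 -0.0002] [-0.0053  0.9078 -0.7922] {'intrinsics': array([[327.595 ,   0.    , 251.2681],
       [  0.    , 327.595 , 187.9275],
       [  0.    ,   0.    ,   1.    ]]), 'k1': -0.09395210794278618, 'pose': array([[-0.2259,  0.9324,  0.2822,  0.4552],
       [ 0.9742,  0.2165,  0.0645, -0.2101],
       [-0.0009,  0.2895, -0.9572,  0.4629],
       [ 0.    ,  0.    ,  0.    ,  1.    ]])}
[210 162  10  34 224] [214.3125 178.9866] ((213.77931213378906, 178.45030212402344), (8.5658597946167, 33.26580810546875), 3.9451863765716553)
[270 162   9  33 231] [274.1342 178.3939] ((274.4122619628906, 177.9820556640625), (32.23041915893555, 7.77526330947876), 87.51044464111328)
```

View pics/w1.png

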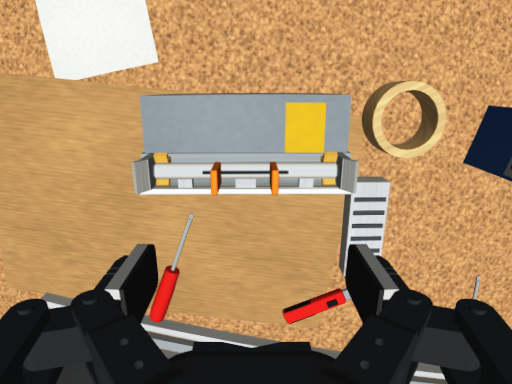

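The wrist view shows the two pulls at about (214,179) and (274,178), with the rail level in the image. The panel's top edge runs from (142,193) to (352,193), so the tool's yaw is already close.

```bash
python3 - <<'E'
from h import *
np.set_printoptions(precision=4,suppress=True)
c=dict(np.load("w1.npz"))
im=cv2.imread("pics/w1.png")
a=plane("wrist",(214.0,195.5),.195,c);b=plane("wrist",(274.4,195),.195,c);d=b-a
yaw=np.arctan2(-d[0],d[1]);m=(a+b)/2;print("pull fronts",a,b,np.linalg.norm(d),"yaw",yaw,"grip",m-.011*np.array([np.cos(yaw),np.sin(yaw),0]))
# white panel edge fit
h=cv2.cvtColor(im,cv2.COLOR_BGR2HSV);w=cv2.inRange(h,(0,0,200),(180,50,255))
pts=[]
for x in range(150,345):
    r=np.flatnonzero(w[183:200,x]); 
    if len(r): pts.append((x,183+r.max()+.5))
k=np.polyfit(*np.array(pts).T,1);print(len(pts),k)
p,q=[plane("wrist",(x,np.polyval(k,x)),.154,c) for x in(142,352)];d=q-p;yw=np.arctan2(-d[0],d[1]);print("panel",p,q,np.linalg.norm(d),yw,"axis",(p+q)/2-.023*np.array([np.cos(yw),np.sin(yw),0]))
# compare with top cam
A=plane("top",(344.84,188.0),.19);B=plane("top",(361.3,184.12),.19);d=A-B
print("top",A,B,(A+B)/2,np.linalg.norm(d),np.arctan2(-d[0],d[1]))
E
```

```text
pull fronts [ 0.548  -0.2218  0.195 ] [ 0.5358 -0.1712  0.195 ] 0.0520050632592756 yaw 0.23693686721867382 grip [ 0.5312 -0.1991  0.195 ]
181 [ -0.     193.5042]
panel [ 0.5766 -0.2945  0.154 ] [ 0.5291 -0.09    0.154 ] 0.2100155504292779 0.22821650192661017 axis [ 0.5305 -0.1975  0.154 ]
top [ 0.5263 -0.1735  0.19  ] [ 0.538  -0.2243  0.19  ] [ 0.5321 -0.1989  0.19  ] 0.0521024871794629 0.22496403260220235
```

{"api": "jog_arm", "payload": {
  "plan": [
    {"tx": 0.0035, "ty": -0.0063, "tz": -0.04, "rx": 0, "ry": 0, "rz": 0, "jaw": -1},
    {"tx": 0.0035, "ty": -0.0063, "tz": -0.08, "rx": 0, "ry": 0, "rz": 0, "jaw": -1},
    {"tx": 0.0035, "ty": -0.0063, "tz": -0.1, "rx": 0, "ry": 0, "rz": 0, "jaw": -1},
    {"tx": 0.0035, "ty": -0.0063, "tz": -0.1, "rx": 0, "ry": 0, "rz": 0, "jaw": -1},
    {"tx": 0.0035, "ty": -0.0063, "tz": -0.1, "rx": 0, "ry": 0, "rz": 0, "jaw": -1}
  ]
}}

```text
clock: 2.33
position: [0.5295, -0.1923, 0.2211]
orientation: [-0.001, -0.117, 0.993, 0.001]
force: [0.0, 0.6, 0.9]
finger_gap: 0.0854
grasp_force: 0.0
```

{"api": "jog_arm", "payload": {
  "plan": [
    {"tx": 0, "ty": 0, "tz": 0, "rx": 0, "ry": 0, "rz": 0, "jaw": -1},
    {"tx": 0, "ty": 0, "tz": 0, "rx": 0, "ry": 0, "rz": 0, "jaw": -1}
  ]
}}

```text
clock: 2.5
position: [0.5313, -0.1936, 0.2234]
orientation: [0.001, -0.117, 0.993, -0.001]
force: [-0.2, -0.5, 0.4]
finger_gap: 0.0855
grasp_force: 0.0
```

```bash
python3 - <<'E'
from h import *
np.set_printoptions(precision=4,suppress=True)
s=readout.sense();c=get_calibration("wrist");im=capture("wrist")
cv2.imwrite("pics/w2.png",im[:,:,::-1]);np.savez("w2.npz",**c,pos=s["position"])
print(s["clock"],s["position"],s["orientation"],s["joints"],s["qvel"],c["pose"][:3,3])
h=cv2.cvtColor(im,cv2.COLOR_RGB2HSV);m=cv2.inRange(h,(2,150,90),(17,255,255))
k,l,st,ce=cv2.connectedComponentsWithStats(m)
P=[]
for j in range(1,k):
    if st[j,4]>100: 
        print(st[j],ce[j]); p=(ce[j][0],st[j,1]+st[j,3]-.5); P.append(plane("wrist",p,.195)); print(P[-1])
E
```

```text
2.5 [ 0.5313 -0.1936  0.2234] [ 0.0014 -0.1166  0.9932 -0.0009] [-0.4786  0.3693 -0.0613  1.1368  0.     -0.7123] [-0.0038  0.0012 -0.002  -0.0071 -0.0011 -0.0008] [ 0.4579 -0.2117  0.3667]
[193 188  17  53 537] [199.5196 215.0894]
[ 0.5471 -0.2219  0.195 ]
[281 188  15  54 545] [288.5413 215.9101]
[ 0.5358 -0.1717  0.195 ]
```

```bash
python3 - <<'E'
from h import *
np.set_printoptions(precision=4,suppress=True)
for i in range(5):
    s=readout.sense();c=get_calibration("wrist");print(s["position"],s["orientation"],s["joints"],c["pose"][:3,3],s["force"]);im=capture("wrist")
    h=cv2.cvtColor(im,cv2.COLOR_RGB2HSV);m=cv2.inRange(h,(2,150,90),(17,255,255))
    k,l,st,ce=cv2.connectedComponentsWithStats(m);print(*[ce[j] for j in range(1,k) if st[j,4]>100])
E
```

```text
[ 0.5313 -0.1936  0.2232] [ 0.0014 -0.1165  0.9932 -0.0009] [-0.4788  0.3695 -0.0616  1.1365  0.     -0.7124] [ 0.4579 -0.2118  0.3665] [ 0.5692 -0.5992 -0.388 ]
[199.5888 215.3103] [288.6934 216.0839]
[ 0.5311 -0.1937  0.2229] [ 0.0012 -0.1165  0.9932 -0.0008] [-0.4789  0.3697 -0.062   1.1362  0.     -0.7124] [ 0.4578 -0.2118  0.3663] [-0.7151 -0.5743 -0.0194]
[199.447 215.983] [288.6856 216.3675]
[ 0.531  -0.1936  0.2225] [ 0.001  -0.1164  0.9932 -0.0006] [-0.479   0.37   -0.0625  1.136   0.     -0.7124] [ 0.4577 -0.2118  0.3659] [ 0.1095 -0.2662 -0.8638]
[199.3764 215.9316] [288.5905 217.0896]
[ 0.5308 -0.1936  0.2222] [ 0.0007 -0.1164  0.9932 -0.0005] [-0.4791  0.3703 -0.0629  1.1358  0.0001 -0.7124] [ 0.4576 -0.2118  0.3657] [-0.1028 -0.0647  0.0314]
[199.038  216.9469] [288.5018 217.2739]
[ 0.5306 -0.1936  0.2219] [ 0.0005 -0.1164  0.9932 -0.0003] [-0.4792  0.3706 -0.0633  1.1357  0.     -0.7125] [ 0.4575 -0.2118  0.3654] [-0.5683  0.5623 -0.0586]
[198.8112 217.2056] [288.3645 217.7692]
```

{"api": "jog_arm", "payload": {
  "plan": [
    {"tx": 0.001, "ty": -0.0055, "tz": 0, "rx": 0, "ry": 0, "rz": -0.003, "jaw": -1},
    {"tx": 0.001, "ty": -0.0055, "tz": -0.01, "rx": 0, "ry": 0, "rz": -0.003, "jaw": -1},
    {"tx": 0.001, "ty": -0.0055, "tz": -0.03, "rx": 0, "ry": 0, "rz": -0.003, "jaw": -1},
    {"tx": 0.001, "ty": -0.0055, "tz": -0.05, "rx": 0, "ry": 0, "rz": -0.003, "jaw": -1},
    {"tx": 0.001, "ty": -0.0055, "tz": -0.061, "rx": 0, "ry": 0, "rz": -0.003, "jaw": -1},
    {"tx": 0.001, "ty": -0.0055, "tz": -0.061, "rx": 0, "ry": 0, "rz": -0.003, "jaw": -1},
    {"tx": 0.001, "ty": -0.0055, "tz": -0.061, "rx": 0, "ry": 0, "rz": -0.003, "jaw": -1},
    {"tx": 0.001, "ty": -0.0055, "tz": -0.061, "rx": 0, "ry": 0, "rz": -0.003, "jaw": -1}
  ]
}}

```text
clock: 3.47
position: [0.5316, -0.1992, 0.1606]
orientation: [0.0, -0.115, 0.993, -0.0]
force: [0.1, -0.7, 0.7]
finger_gap: 0.0851
grasp_force: 0.0
```

```bash
python3 - <<'E'
from h import *
np.set_printoptions(precision=4,suppress=True)
s=readout.sense();c=get_calibration("wrist");im=capture("wrist")
cv2.imwrite("pics/w3.png",im[:,:,::-1])
print(s["clock"],s["position"],s["orientation"],s["force"])
h=cv2.cvtColor(im,cv2.COLOR_RGB2HSV);m=cv2.inRange(h,(2,150,90),(17,255,255))
k,l,st,ce=cv2.connectedComponentsWithStats(m)
P=[]
for j in range(1,k):
    if st[j,4]>100: 
        p=(ce[j][0],st[j,1]+st[j,3]-.5); P.append(plane("wrist",p,.195)); print(st[j],ce[j],P[-1])
print("grip",sum(P)/2-.011*np.array([np.cos(.23),np.sin(.23),0]))
E
```

```text
3.4667 [ 0.5316 -0.1992  0.1606] [ 0.0003 -0.1148  0.9934 -0.0002] [ 0.0543 -0.6613  0.6533]
[ 179  229   27   84 1235] [190.3781 272.5344] [ 0.5479 -0.2219  0.195 ]
[ 303  229   28   84 1220] [318.4992 272.4352] [ 0.5361 -0.1716  0.195 ]
grip [ 0.5313 -0.1992  0.195 ]
```

View pics/w3.png

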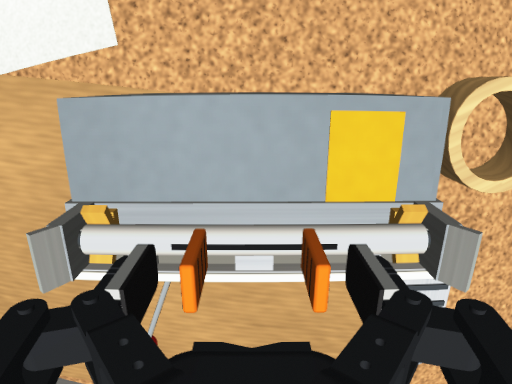

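The pulls sit at (190,272) and (318,272), centred between the fingers to within 0.3 mm. I'll pinch them now.

{"api": "jog_arm", "payload": {
  "plan": [
    {"tx": 0, "ty": 0, "tz": 0, "rx": 0, "ry": 0, "rz": 0, "jaw": 1},
    {"tx": 0, "ty": 0, "tz": 0, "rx": 0, "ry": 0, "rz": 0, "jaw": 1},
    {"tx": 0, "ty": 0, "tz": 0, "rx": 0, "ry": 0, "rz": 0, "jaw": 1},
    {"tx": 0, "ty": 0, "tz": 0, "rx": 0, "ry": 0, "rz": 0, "jaw": 1},
    {"tx": 0, "ty": 0, "tz": 0, "rx": 0, "ry": 0, "rz": 0, "jaw": 1},
    {"tx": 0, "ty": 0, "tz": 0, "rx": 0, "ry": 0, "rz": 0, "jaw": 1},
    {"tx": 0, "ty": 0, "tz": 0, "rx": 0, "ry": 0, "rz": 0, "jaw": 1},
    {"tx": 0, "ty": 0, "tz": 0, "rx": 0, "ry": 0, "rz": 0, "jaw": 1},
    {"tx": 0, "ty": 0, "tz": 0, "rx": 0, "ry": 0, "rz": 0, "jaw": 1},
    {"tx": 0, "ty": 0, "tz": 0, "rx": 0, "ry": 0, "rz": 0, "jaw": 1}
  ],
  "squeeze": 60
}}

```text
clock: 4.35
position: [0.5322, -0.1997, 0.1622]
orientation: [0.001, -0.115, 0.993, -0.001]
force: [-3.0, -0.3, 14.9]
finger_gap: 0.0339
grasp_force: 60.4
```

{"api": "jog_arm", "payload": {
  "plan": [
    {"tx": 0, "ty": 0, "tz": 0.002, "rx": 0, "ry": 0, "rz": 0, "jaw": 1},
    {"tx": 0, "ty": 0, "tz": 0.004, "rx": 0, "ry": 0, "rz": 0, "jaw": 1},
    {"tx": 0, "ty": 0, "tz": 0.006, "rx": 0, "ry": 0, "rz": 0, "jaw": 1}
  ]
}}

```text
clock: 4.6
position: [0.5317, -0.1987, 0.1661]
orientation: [0.0, -0.115, 0.993, 0.0]
force: [4.5, 1.2, -6.3]
finger_gap: 0.0336
grasp_force: 60.1
```

{"api": "jog_arm", "payload": {
  "plan": [
    {"tx": 0, "ty": 0, "tz": 0.002, "rx": 0, "ry": 0, "rz": 0, "jaw": 1},
    {"tx": 0, "ty": 0, "tz": 0.004, "rx": 0, "ry": 0, "rz": 0, "jaw": 1},
    {"tx": 0, "ty": 0, "tz": 0.006, "rx": 0, "ry": 0, "rz": 0, "jaw": 1},
    {"tx": 0, "ty": 0, "tz": 0.008, "rx": 0, "ry": 0, "rz": 0, "jaw": 1}
  ]
}}

```text
clock: 4.93
position: [0.5317, -0.1985, 0.1739]
orientation: [0.0, -0.115, 0.993, 0.0]
force: [4.9, 1.4, -6.4]
finger_gap: 0.034
grasp_force: 60.2
```

{"api": "jog_arm", "payload": {
  "plan": [
    {"tx": 0, "ty": 0, "tz": 0.01, "rx": 0, "ry": 0, "rz": 0, "jaw": 1},
    {"tx": 0, "ty": 0, "tz": 0.03, "rx": 0, "ry": 0, "rz": 0, "jaw": 1},
    {"tx": 0.005, "ty": 0, "tz": 0.06, "rx": 0, "ry": 0, "rz": 0, "jaw": 1},
    {"tx": 0.01, "ty": 0, "tz": 0.09, "rx": 0, "ry": 0, "rz": 0, "jaw": 1},
    {"tx": 0.01, "ty": 0.01, "tz": 0.115, "rx": 0, "ry": 0, "rz": 0, "jaw": 1},
    {"tx": 0.01, "ty": 0.03, "tz": 0.12, "rx": 0, "ry": 0, "rz": -0.02, "jaw": 1},
    {"tx": 0.01, "ty": 0.06, "tz": 0.12, "rx": 0, "ry": 0, "rz": -0.05, "jaw": 1},
    {"tx": 0.01, "ty": 0.09, "tz": 0.12, "rx": 0, "ry": 0, "rz": -0.08, "jaw": 1},
    {"tx": 0.01, "ty": 0.12, "tz": 0.12, "rx": 0, "ry": 0, "rz": -0.11, "jaw": 1},
    {"tx": 0.01, "ty": 0.15, "tz": 0.12, "rx": 0, "ry": 0, "rz": -0.14, "jaw": 1},
    {"tx": 0.01, "ty": 0.18, "tz": 0.12, "rx": 0, "ry": 0, "rz": -0.17, "jaw": 1},
    {"tx": 0.01, "ty": 0.21, "tz": 0.12, "rx": 0, "ry": 0, "rz": -0.2, "jaw": 1},
    {"tx": 0.01, "ty": 0.24, "tz": 0.12, "rx": 0, "ry": 0, "rz": -0.23, "jaw": 1},
    {"tx": 0.01, "ty": 0.27, "tz": 0.12, "rx": 0, "ry": 0, "rz": -0.26, "jaw": 1},
    {"tx": 0.01, "ty": 0.3, "tz": 0.12, "rx": 0, "ry": 0, "rz": -0.29, "jaw": 1},
    {"tx": 0.01, "ty": 0.33, "tz": 0.12, "rx": 0, "ry": 0, "rz": -0.31, "jaw": 1},
    {"tx": 0.01, "ty": 0.36, "tz": 0.12, "rx": 0, "ry": 0, "rz": -0.31, "jaw": 1},
    {"tx": 0.01, "ty": 0.39, "tz": 0.12, "rx": 0, "ry": 0, "rz": -0.31, "jaw": 1},
    {"tx": 0.01, "ty": 0.41, "tz": 0.12, "rx": 0, "ry": 0, "rz": -0.31, "jaw": 1},
    {"tx": 0.01, "ty": 0.425, "tz": 0.12, "rx": 0, "ry": 0, "rz": -0.31, "jaw": 1}
  ]
}}

```text
clock: 6.6
position: [0.5403, 0.2278, 0.2936]
orientation: [-0.001, 0.039, 0.999, -0.0]
force: [0.4, 0.0, -4.0]
finger_gap: 0.0339
grasp_force: 62.5
```

{"api": "jog_arm", "payload": {
  "plan": [
    {"tx": 0, "ty": 0, "tz": 0, "rx": 0, "ry": 0, "rz": 0, "jaw": 1},
    {"tx": 0, "ty": 0, "tz": 0, "rx": 0, "ry": 0, "rz": 0, "jaw": 1},
    {"tx": 0, "ty": 0, "tz": 0, "rx": 0, "ry": 0, "rz": 0, "jaw": 1},
    {"tx": 0, "ty": 0, "tz": 0, "rx": 0, "ry": 0, "rz": 0, "jaw": 1},
    {"tx": 0, "ty": 0, "tz": 0, "rx": 0, "ry": 0, "rz": 0, "jaw": 1}
  ]
}}

```text
clock: 7.02
position: [0.5413, 0.2251, 0.2942]
orientation: [-0.0, 0.04, 0.999, -0.0]
force: [-0.5, -0.4, -2.6]
finger_gap: 0.0337
grasp_force: 62.5
```

```bash
python3 - <<'E'
from h import *
np.set_printoptions(precision=4,suppress=True)
s=readout.sense();c=get_calibration("wrist");im=capture("wrist");sd=capture("side")
np.savez("w4.npz",**c,pos=s["position"])
cv2.imwrite("pics/w4.png",im[:,:,::-1]);cv2.imwrite("pics/s4.png",sd[:,:,::-1])
v=np.hstack([im[:,:,::-1],cv2.resize(sd[90:290,170:330,::-1],(288,360))[:,:].copy() if 0 else cv2.resize(sd[100:260,170:290,::-1],(288,384))])
cv2.imwrite("pics/v4.png",v)
print(s["clock"],s["position"],s["orientation"],s["force"],s["wrist_torque"],s["finger_gap"])
E
```

```text
7.0167 [0.5413 0.2251 0.2942] [-0.0001  0.0405  0.9992 -0.0001] [-0.4966 -0.4399 -2.5615] [-0.0719  0.0477 -0.0059] 0.0337186212583761
```

View pics/v4.png

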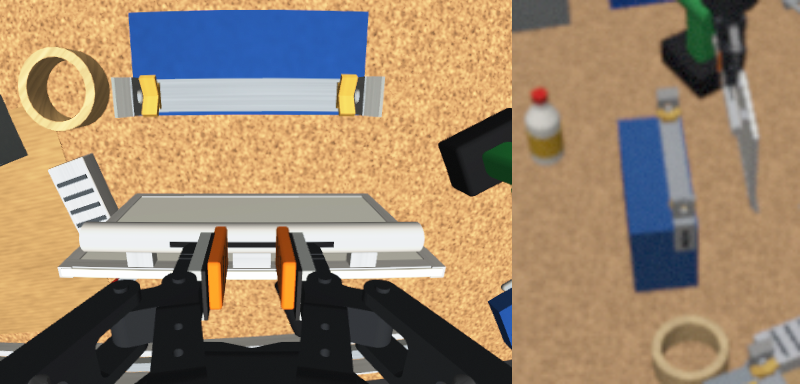

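The wrist view shows the held door level, with its rail ends at (81,236) and (425,236). The blue carrier is ahead of it with saddles at (150,95) and (348,95), and its edges are nearly parallel to the rail.

```bash
python3 - <<'E'
from h import *
np.set_printoptions(precision=4,suppress=True)
c=dict(np.load("w4.npz"));im=cv2.imread("pics/w4.png");h=cv2.cvtColor(im,cv2.COLOR_BGR2HSV)
m=cv2.inRange(h[60:125,120:390],(18,120,90),(32,255,255))
k,l,st,ce=cv2.connectedComponentsWithStats(m)
w=[]
for j in range(1,k):
    if st[j,4]>60: print("brass",st[j]+[120,60,0,0,0],ce[j]+[120,60]);w.append(ce[j]+[120,60])
w=sorted(w,key=lambda p:p[0]) # left=-y
tp=[(241.75,209.14),(188.19,205.05)]
for a,b in zip(w,tp): print("tri",*tri([ray("wrist",a,c),ray("top",b)]))
print("far tri3",tri([ray("wrist",w[1],c),ray("top",tp[1]),ray("side",(234.87,147.29))]))
for z in(.15,.16,.17):
    p,q=[plane("wrist",a,z,c) for a in w];d=q-p;print(z,(p+q)/2,np.linalg.norm(d),"yaw",np.arctan2(-d[0],d[1]))
# blue back edge (z .13)
b=cv2.inRange(h[0:80],(100,120,60),(125,255,255))
xs=np.arange(140,360);ys=[np.flatnonzero(b[:,x]).min()-.5 for x in xs]
L=np.array([plane("wrist",p,.13,c) for p in zip(xs,ys)]);f=np.polyfit(L[:,1],L[:,0],1);yaw=-np.arctan(f[0])
r=[(np.flatnonzero(b[y]).min()-.5,np.flatnonzero(b[y]).max()+.5,y) for y in range(20,65,4)]
E=[(plane("wrist",(x0,y),.13,c),plane("wrist",(x1,y),.13,c)) for x0,x1,y in r]
u=np.array([-np.sin(yaw),np.cos(yaw),0]);n=np.array([np.cos(yaw),np.sin(yaw),0])
lat=[((e[0]+e[1])/2@u,(e[1]-e[0])@u) for e in E];print("yaw",yaw,"lat,width",np.mean(lat,0))
o=np.mean(L@n)+.072;print("seat",n*o+u*np.mean(lat,0)[0])
# rail
wm=cv2.inRange(h,(0,0,170),(180,40,255));
row=wm[236];g=np.flatnonzero(row[60:200])[0]+60,np.flatnonzero(row[300:440])[-1]+300;print("rail cols",g)
for z in(.281,.283):
    p,q=[plane("wrist",(x,236),z,c) for x in g];d=q-p;print("rail",(p+q)/2,np.linalg.norm(d),np.arctan2(-d[0],d[1]))
# rail top/bottom edges columns near ends
for x in(90,110,140,360,390,415): 
    v=np.flatnonzero(wm[215:256,x])+215; print(x,v.min(),v.max(),end="; ")
print(c["pos"])
E
```

```text
brass [138  75  23  44 738] [149.7547  95.622 ]
brass [336  75  22  41 712] [346.375   94.9115]
tri [0.4648 0.1428 0.1518] 0.0007508124783399942
tri [0.4783 0.3096 0.1544] 0.001138848563651831
far tri3 (array([0.478 , 0.3092, 0.1565]), np.float64(0.0013571503590116725))
0.15 [0.4707 0.2265 0.15  ] 0.16878053254127465 yaw -0.07893736392032155
0.16 [0.4705 0.2266 0.16  ] 0.16291448594414504 yaw -0.07893736392032154
0.17 [0.4704 0.2267 0.17  ] 0.15704843934701546 yaw -0.07893736392032151
yaw -0.08102502246784184 lat,width [0.2637 0.21  ]
seat [0.4708 0.2264 0.    ]
rail cols (np.int64(79), np.int64(423))
rail [0.5411 0.2235 0.281 ] 0.18581435008297242 -0.08137693295213871
rail [0.5401 0.2236 0.283 ] 0.18344312733445664 -0.08137693295213835
90 215 251; 110 225 251; 140 225 255; 360 225 255; 390 225 251; 415 225 251; [0.5413 0.2251 0.2942]
```

```bash
python3 - <<'E'
from h import *
np.set_printoptions(precision=4,suppress=True)
c=dict(np.load("w4.npz"));pos=c["pos"];K=c["intrinsics"]
def proj(p):
    T=np.linalg.inv(c["pose"]);v=T[:3,:3]@p+T[:3,3];s=v[:2]/v[2];s=s*(1+c["k1"]*(s@s));return K[0,0]*s+K[:2,2]
for dz in(-.0113,-.006,.0187,.03): print(dz,proj(pos+[0,0,dz]))
for n in("w3","w4"):
    im=cv2.imread(f"pics/{n}.png");h=cv2.cvtColor(im,cv2.COLOR_BGR2HSV);m=cv2.inRange(h,(2,150,90),(17,255,255))
    k,l,st,ce=cv2.connectedComponentsWithStats(m);print(n,[(st[j],ce[j].round(1)) for j in range(1,k) if st[j,4]>300])
    g=cv2.cvtColor(im,cv2.COLOR_BGR2GRAY).astype(int)
    for y in (232,236,240,244): 
        d=np.diff(g[y]);print(y,[ (int(x),int(d[x])) for x in np.r_[60:110,400:450] if abs(d[x])>35])
T=c["pose"];print("cam lateral rel TCP",(T[:3,3]-pos)@[.081,.9967,0], "cam x dir",T[:3,0])
E
```

```text
-0.0113 [254.0041 239.0652]
-0.006 [254.0753 243.6709]
0.0187 [254.4709 269.366 ]
0.03 [254.6967 284.0991]
w3 [(array([ 179,  229,   27,   84, 1235], dtype=int32), array([190.4, 272.5])), (array([ 303,  229,   28,   84, 1220], dtype=int32), array([318.5, 272.4]))]
232 [(60, 43), (62, -72), (63, -46), (80, 111), (426, -60), (427, -95), (444, 89), (445, 39)]
236 [(63, -84), (79, 117), (427, -97), (428, -51), (443, 74), (444, 50), (446, -37)]
240 [(64, -89), (79, 144), (427, -67), (428, -77), (442, 53), (443, 61)]
244 [(64, -37), (65, -90), (79, 133), (427, -113), (428, -40), (442, 90)]
w4 [(array([207, 227,  20,  83, 823], dtype=int32), array([217.3, 262.7])), (array([277, 227,  20,  83, 838], dtype=int32), array([285.6, 262.9]))]
232 []
236 [(78, 46)]
240 [(78, 48)]
244 []
cam lateral rel TCP -0.001185214136424368 cam x dir [ 0.0818  0.9966 -0.0011]
```

```bash
python3 - <<'E'
from h import *
c=dict(np.load("w4.npz"));pos=c["pos"];K=c["intrinsics"]
def proj(p):
    T=np.linalg.inv(c["pose"]);v=T[:3,:3]@p+T[:3,3];s=v[:2]/v[2];s=s*(1+c["k1"]*(s@s));return K[0,0]*s+K[:2,2]
n=np.array([.9967,-.081,0]);u=np.array([.081,.9967,0]);z=np.array([0,0,1.])
ax=pos-.0115*z-.0014*u
for th in(-.05,0,.05):
    X=np.cos(th)*n-np.sin(th)*z;Z=np.cos(th)*z+np.sin(th)*n
    print(th,[proj(ax+x*X+y*u+zz*Z).round(1) for x,zz in((.018,-.128),(.031,-.142),(.018,.004),(.023,.004)) for y in(-.105,.105)])
g=cv2.cvtColor(cv2.imread("pics/w4.png"),cv2.COLOR_BGR2GRAY);print(g[185:225,250].tolist(),g[255:285,100].tolist(),g[255:285,400].tolist())
E
```

```text
-0.05 [array([137.7, 202. ]), array([365.3, 201.9]), array([143.7, 210.7]), array([359.4, 210.6]), array([ 58.3, 270.7]), array([444.6, 270.6]), array([ 59.9, 278.8]), array([443.1, 278.8])]
0 [array([137.4, 195.1]), array([365.7, 195. ]), array([143.5, 203.3]), array([359.6, 203.2]), array([ 59.3, 270.2]), array([443.7, 270.1]), array([ 61. , 278.1]), array([441.9, 278. ])]
0.05 [array([136.9, 188.2]), array([366.1, 188. ]), array([143.2, 195.9]), array([359.8, 195.8]), array([ 60.2, 269.6]), array([442.7, 269.5]), array([ 62.2, 277.2]), array([440.8, 277.2])]
[201, 197, 193, 198, 202, 191, 175, 185, 161, 120, 144, 204, 194, 159, 159, 159, 159, 159, 160, 160, 160, 160, 160, 160, 160, 160, 160, 160, 160, 160, 161, 160, 159, 160, 160, 160, 161, 122, 115, 142] [160, 160, 160, 160, 147, 127, 122, 118, 118, 120, 120, 120, 225, 198, 184, 253, 254, 254, 254, 254, 254, 254, 234, 169, 175, 182, 181, 181, 183, 176] [160, 160, 160, 160, 150, 131, 126, 127, 127, 126, 127, 150, 228, 192, 192, 253, 254, 254, 254, 254, 254, 254, 238, 217, 212, 192, 191, 205, 212, 208]
```

```bash
python3 - <<'E'
import cv2,numpy as np
im=cv2.imread("pics/w4.png")
a=cv2.resize(im[65:125,105:170],None,fx=6,fy=6,interpolation=cv2.INTER_CUBIC);b=cv2.resize(im[65:125,325:390],None,fx=6,fy=6,interpolation=cv2.INTER_CUBIC)
cv2.imwrite("pics/holes.png",np.hstack([a,b]))
E
```

```text
(no output)
```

View pics/holes.png

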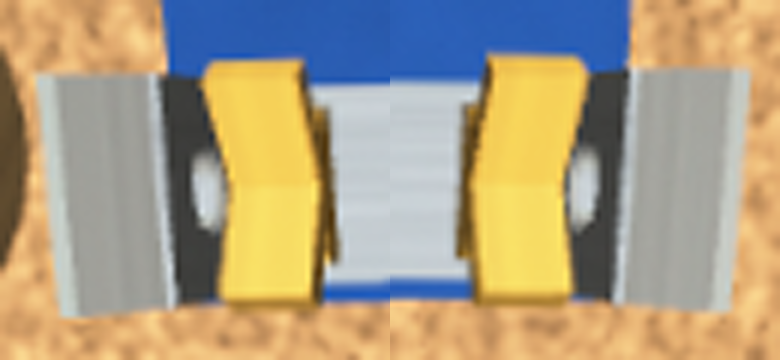

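{"api": "jog_arm", "payload": {
  "plan": [
    {"tx": 0, "ty": 0, "tz": -0.015, "rx": 0, "ry": 0, "rz": 0, "jaw": 1},
    {"tx": 0, "ty": 0, "tz": -0.035, "rx": 0, "ry": 0, "rz": 0, "jaw": 1},
    {"tx": 0, "ty": 0, "tz": -0.05, "rx": 0, "ry": 0, "rz": 0, "jaw": 1},
    {"tx": -0.015, "ty": 0, "tz": -0.05, "rx": 0, "ry": 0, "rz": 0, "jaw": 1},
    {"tx": -0.03, "ty": 0.001, "tz": -0.05, "rx": 0, "ry": 0, "rz": 0, "jaw": 1},
    {"tx": -0.045, "ty": 0.002, "tz": -0.05, "rx": 0, "ry": 0, "rz": 0, "jaw": 1},
    {"tx": -0.057, "ty": 0.0028, "tz": -0.05, "rx": 0, "ry": 0, "rz": 0, "jaw": 1},
    {"tx": -0.064, "ty": 0.0028, "tz": -0.05, "rx": 0, "ry": 0, "rz": 0, "jaw": 1},
    {"tx": -0.067, "ty": 0.0028, "tz": -0.05, "rx": 0, "ry": 0, "rz": 0, "jaw": 1},
    {"tx": -0.067, "ty": 0.0028, "tz": -0.05, "rx": 0, "ry": 0, "rz": 0, "jaw": 1},
    {"tx": -0.067, "ty": 0.0028, "tz": -0.05, "rx": 0, "ry": 0, "rz": 0, "jaw": 1},
    {"tx": -0.067, "ty": 0.0028, "tz": -0.05, "rx": 0, "ry": 0, "rz": 0, "jaw": 1}
  ]
}}

```text
clock: 8.12
position: [0.475, 0.2288, 0.2442]
orientation: [0.0, 0.04, 0.999, 0.0]
force: [0.6, -0.1, -4.1]
finger_gap: 0.0338
grasp_force: 62.5
```

The close-up shows the inner top edges of the cheeks at columns 133.3 and 363.7 (row 97). The pin holes are at about 139 and 357.5. The known 180 mm spacing gives the carrier's height.

```bash
python3 - <<'E'
from h import *
from scipy.optimize import brentq
np.set_printoptions(precision=4,suppress=True)
c=dict(np.load("w4.npz"))
for nm,l,r,off in(("edge",133.3,363.7,.017),("hole",139.0,357.6,0)):
    f=lambda z:np.linalg.norm(plane("wrist",(l,97),z,c)-plane("wrist",(r,96.5),z,c))-.18
    z=brentq(f,.1,.3);print(nm,z,"hinge",z-off,(plane("wrist",(l,97),z,c)+plane("wrist",(r,96.5),z,c))/2)
s=readout.sense();cc=get_calibration("wrist");im=capture("wrist");cv2.imwrite("pics/w5.png",im[:,:,::-1]);np.savez("w5.npz",**cc,pos=s["position"]);print(s["position"],s["force"],s["wrist_torque"])
E
```

```text
edge 0.17696462011508132 hinge 0.15996462011508134 [0.4712 0.2271 0.177 ]
hole 0.1625666536329829 hinge 0.1625666536329829 [0.4715 0.2267 0.1626]
[0.475  0.2288 0.2442] [ 0.5685 -0.1187 -4.1298] [ 0.0589  0.0587 -0.0183]
```

View pics/w5.png

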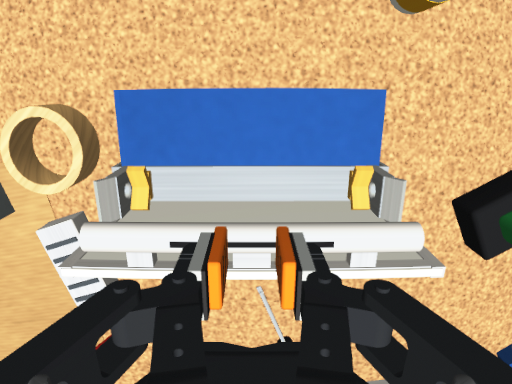

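{"api": "jog_arm", "payload": {
  "plan": [
    {"tx": -0.0013, "ty": -0.0005, "tz": -0.005, "rx": 0, "ry": 0, "rz": 0, "jaw": 1},
    {"tx": -0.0025, "ty": -0.0008, "tz": -0.015, "rx": 0, "ry": 0, "rz": 0, "jaw": 1},
    {"tx": -0.0025, "ty": -0.0008, "tz": -0.025, "rx": 0, "ry": 0, "rz": 0, "jaw": 1},
    {"tx": -0.0025, "ty": -0.0008, "tz": -0.031, "rx": 0, "ry": 0, "rz": 0, "jaw": 1},
    {"tx": -0.0025, "ty": -0.0008, "tz": -0.033, "rx": 0, "ry": 0, "rz": 0, "jaw": 1},
    {"tx": -0.0025, "ty": -0.0008, "tz": -0.033, "rx": 0, "ry": 0, "rz": 0, "jaw": 1},
    {"tx": -0.0025, "ty": -0.0008, "tz": -0.033, "rx": 0, "ry": 0, "rz": 0, "jaw": 1},
    {"tx": -0.0025, "ty": -0.0008, "tz": -0.033, "rx": 0, "ry": 0, "rz": 0, "jaw": 1},
    {"tx": -0.0025, "ty": -0.0008, "tz": -0.033, "rx": 0, "ry": 0, "rz": 0, "jaw": 1}
  ]
}}

```text
clock: 8.92
position: [0.4719, 0.2282, 0.2115]
orientation: [0.0, 0.04, 0.999, 0.0]
force: [0.7, 0.0, -4.4]
finger_gap: 0.0336
grasp_force: 62.5
```

```bash
python3 - <<'E'
from h import *
np.set_printoptions(precision=4,suppress=True)
s=readout.sense();cc=get_calibration("wrist");im=capture("wrist");cv2.imwrite("pics/w6.png",im[:,:,::-1])
print(s["position"],s["force"],s["wrist_torque"])
v=im[150:290,60:450,::-1];cv2.imwrite("pics/c6.png",cv2.resize(v,(780,280),interpolation=cv2.INTER_CUBIC))
E
```

```text
[0.4719 0.2282 0.2115] [ 0.6942  0.0095 -4.4159] [-0.0937 -0.1648  0.0896]
```

View pics/c6.png

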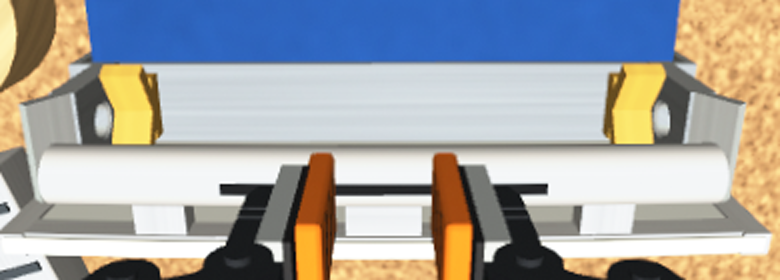

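{"api": "jog_arm", "payload": {
  "plan": [
    {"tx": 0, "ty": -0.0003, "tz": -0.001, "rx": 0, "ry": 0, "rz": 0, "jaw": 1},
    {"tx": 0, "ty": -0.0003, "tz": -0.003, "rx": 0, "ry": 0, "rz": 0, "jaw": 1},
    {"tx": 0, "ty": -0.0003, "tz": -0.005, "rx": 0, "ry": 0, "rz": 0, "jaw": 1},
    {"tx": 0, "ty": -0.0003, "tz": -0.007, "rx": 0, "ry": 0, "rz": 0, "jaw": 1},
    {"tx": 0, "ty": -0.0003, "tz": -0.009, "rx": 0, "ry": 0, "rz": 0, "jaw": 1},
    {"tx": 0, "ty": -0.0003, "tz": -0.01, "rx": 0, "ry": 0, "rz": 0, "jaw": 1},
    {"tx": 0, "ty": -0.0003, "tz": -0.01, "rx": 0, "ry": 0, "rz": 0, "jaw": 1}
  ]
}}

```text
clock: 9.55
position: [0.4718, 0.2277, 0.2009]
orientation: [-0.0, 0.04, 0.999, -0.0]
force: [1.2, -0.8, -5.1]
finger_gap: 0.0339
grasp_force: 62.4
```

{"api": "jog_arm", "payload": {
  "plan": [
    {"tx": 0, "ty": 0, "tz": -0.001, "rx": 0, "ry": 0, "rz": 0, "jaw": 1},
    {"tx": 0, "ty": 0, "tz": -0.002, "rx": 0, "ry": 0, "rz": 0, "jaw": 1},
    {"tx": 0, "ty": 0, "tz": -0.003, "rx": 0, "ry": 0, "rz": 0, "jaw": 1},
    {"tx": 0, "ty": 0, "tz": -0.004, "rx": 0, "ry": 0, "rz": 0, "jaw": 1},
    {"tx": 0, "ty": 0, "tz": -0.004, "rx": 0, "ry": 0, "rz": 0, "jaw": 1}
  ]
}}

```text
clock: 9.97
position: [0.4718, 0.2277, 0.197]
orientation: [-0.0, 0.04, 0.999, -0.0]
force: [2.3, -0.9, -4.7]
finger_gap: 0.0339
grasp_force: 62.4
```

{"api": "jog_arm", "payload": {
  "plan": [
    {"tx": 0.0004, "ty": 0, "tz": -0.001, "rx": 0, "ry": 0, "rz": 0, "jaw": 1},
    {"tx": 0.0004, "ty": 0, "tz": -0.002, "rx": 0, "ry": 0, "rz": 0, "jaw": 1},
    {"tx": 0.0004, "ty": 0, "tz": -0.003, "rx": 0, "ry": 0, "rz": 0, "jaw": 1},
    {"tx": 0.0004, "ty": 0, "tz": -0.004, "rx": 0, "ry": 0, "rz": 0, "jaw": 1},
    {"tx": 0.0004, "ty": 0, "tz": -0.005, "rx": 0, "ry": 0, "rz": 0, "jaw": 1},
    {"tx": 0.0004, "ty": 0, "tz": -0.005, "rx": 0, "ry": 0, "rz": 0, "jaw": 1}
  ]
}}

```text
clock: 10.47
position: [0.472, 0.2277, 0.1919]
orientation: [-0.0, 0.04, 0.999, -0.0]
force: [0.2, -0.1, -3.8]
finger_gap: 0.0337
grasp_force: 62.5
```

{"api": "jog_arm", "payload": {
  "plan": [
    {"tx": 0, "ty": 0, "tz": -0.001, "rx": 0, "ry": 0, "rz": 0, "jaw": 1},
    {"tx": 0, "ty": 0, "tz": -0.002, "rx": 0, "ry": 0, "rz": 0, "jaw": 1},
    {"tx": 0, "ty": 0, "tz": -0.003, "rx": 0, "ry": 0, "rz": 0, "jaw": 1},
    {"tx": 0, "ty": 0, "tz": -0.004, "rx": 0, "ry": 0, "rz": 0, "jaw": 1},
    {"tx": 0, "ty": 0, "tz": -0.005, "rx": 0, "ry": 0, "rz": 0, "jaw": 1},
    {"tx": 0, "ty": 0, "tz": -0.006, "rx": 0, "ry": 0, "rz": 0, "jaw": 1},
    {"tx": 0, "ty": 0, "tz": -0.007, "rx": 0, "ry": 0, "rz": 0, "jaw": 1},
    {"tx": 0, "ty": 0, "tz": -0.007, "rx": 0, "ry": 0, "rz": 0, "jaw": 1}
  ]
}}

```text
clock: 11.13
position: [0.4721, 0.2277, 0.1849]
orientation: [-0.0, 0.04, 0.999, -0.0]
force: [0.0, -0.0, -3.6]
finger_gap: 0.0337
grasp_force: 62.5
```

Rail axis is at about 0.1734. I'll take smaller steps now.

{"api": "jog_arm", "payload": {
  "plan": [
    {"tx": 0, "ty": 0, "tz": -0.0007, "rx": 0, "ry": 0, "rz": 0, "jaw": 1},
    {"tx": 0, "ty": 0, "tz": -0.0014, "rx": 0, "ry": 0, "rz": 0, "jaw": 1},
    {"tx": 0, "ty": 0, "tz": -0.0021, "rx": 0, "ry": 0, "rz": 0, "jaw": 1},
    {"tx": 0, "ty": 0, "tz": -0.0028, "rx": 0, "ry": 0, "rz": 0, "jaw": 1},
    {"tx": 0, "ty": 0, "tz": -0.0035, "rx": 0, "ry": 0, "rz": 0, "jaw": 1},
    {"tx": 0, "ty": 0, "tz": -0.0035, "rx": 0, "ry": 0, "rz": 0, "jaw": 1}
  ]
}}

```text
clock: 11.63
position: [0.4721, 0.2277, 0.1815]
orientation: [-0.0, 0.04, 0.999, -0.0]
force: [0.5, 0.7, -3.6]
finger_gap: 0.034
grasp_force: 62.5
```

{"api": "jog_arm", "payload": {
  "plan": [
    {"tx": 0, "ty": 0, "tz": -0.0005, "rx": 0, "ry": 0, "rz": 0, "jaw": 1},
    {"tx": 0, "ty": 0, "tz": -0.001, "rx": 0, "ry": 0, "rz": 0, "jaw": 1},
    {"tx": 0, "ty": 0, "tz": -0.0015, "rx": 0, "ry": 0, "rz": 0, "jaw": 1},
    {"tx": 0, "ty": 0, "tz": -0.002, "rx": 0, "ry": 0, "rz": 0, "jaw": 1},
    {"tx": 0, "ty": 0, "tz": -0.002, "rx": 0, "ry": 0, "rz": 0, "jaw": 1}
  ]
}}

```text
clock: 12.05
position: [0.4721, 0.2278, 0.1795]
orientation: [-0.0, 0.04, 0.999, -0.0]
force: [0.4, -0.5, -3.1]
finger_gap: 0.0338
grasp_force: 62.5
```

{"api": "jog_arm", "payload": {
  "plan": [
    {"tx": 0, "ty": 0, "tz": -0.0005, "rx": 0, "ry": 0, "rz": 0, "jaw": 1},
    {"tx": 0, "ty": 0, "tz": -0.001, "rx": 0, "ry": 0, "rz": 0, "jaw": 1},
    {"tx": 0, "ty": 0, "tz": -0.0015, "rx": 0, "ry": 0, "rz": 0, "jaw": 1},
    {"tx": 0, "ty": 0, "tz": -0.002, "rx": 0, "ry": 0, "rz": 0, "jaw": 1},
    {"tx": 0, "ty": 0, "tz": -0.002, "rx": 0, "ry": 0, "rz": 0, "jaw": 1}
  ]
}}

```text
clock: 12.47
position: [0.4722, 0.2277, 0.1775]
orientation: [-0.0, 0.04, 0.999, -0.0]
force: [0.5, -0.4, -4.3]
finger_gap: 0.034
grasp_force: 62.5
```

{"api": "jog_arm", "payload": {
  "plan": [
    {"tx": 0, "ty": 0, "tz": -0.0005, "rx": 0, "ry": 0, "rz": 0, "jaw": 1},
    {"tx": 0, "ty": 0, "tz": -0.001, "rx": 0, "ry": 0, "rz": 0, "jaw": 1},
    {"tx": 0, "ty": 0, "tz": -0.0015, "rx": 0, "ry": 0, "rz": 0, "jaw": 1},
    {"tx": 0, "ty": 0, "tz": -0.0015, "rx": 0, "ry": 0, "rz": 0, "jaw": 1}
  ]
}}

```text
clock: 12.8
position: [0.4722, 0.2278, 0.176]
orientation: [-0.0, 0.04, 0.999, -0.0]
force: [0.5, 0.3, -4.0]
finger_gap: 0.0336
grasp_force: 62.5
```

{"api": "jog_arm", "payload": {
  "plan": [
    {"tx": 0, "ty": 0, "tz": -0.0005, "rx": 0, "ry": 0, "rz": 0, "jaw": 1},
    {"tx": 0, "ty": 0, "tz": -0.001, "rx": 0, "ry": 0, "rz": 0, "jaw": 1},
    {"tx": 0, "ty": 0, "tz": -0.0015, "rx": 0, "ry": 0, "rz": 0, "jaw": 1},
    {"tx": 0, "ty": 0, "tz": -0.0015, "rx": 0, "ry": 0, "rz": 0, "jaw": 1}
  ]
}}

```text
clock: 13.13
position: [0.4721, 0.2277, 0.1746]
orientation: [-0.0, 0.04, 0.999, -0.0]
force: [0.8, 0.4, -5.4]
finger_gap: 0.034
grasp_force: 62.5
```

{"api": "jog_arm", "payload": {
  "plan": [
    {"tx": 0, "ty": 0, "tz": -0.0005, "rx": 0, "ry": 0, "rz": 0, "jaw": 1},
    {"tx": 0, "ty": 0, "tz": -0.001, "rx": 0, "ry": 0, "rz": 0, "jaw": 1},
    {"tx": 0, "ty": 0, "tz": -0.0015, "rx": 0, "ry": 0, "rz": 0, "jaw": 1},
    {"tx": 0, "ty": 0, "tz": -0.0015, "rx": 0, "ry": 0, "rz": 0, "jaw": 1}
  ]
}}

```text
clock: 13.47
position: [0.4721, 0.2277, 0.173]
orientation: [-0.0, 0.04, 0.999, -0.0]
force: [-0.2, -0.3, -4.6]
finger_gap: 0.0338
grasp_force: 62.5
```

{"api": "jog_arm", "payload": {
  "plan": [
    {"tx": 0, "ty": 0, "tz": -0.0005, "rx": 0, "ry": 0, "rz": 0, "jaw": 1},
    {"tx": 0, "ty": 0, "tz": -0.001, "rx": 0, "ry": 0, "rz": 0, "jaw": 1},
    {"tx": 0, "ty": 0, "tz": -0.001, "rx": 0, "ry": 0, "rz": 0, "jaw": 1}
  ]
}}

```text
clock: 13.72
position: [0.4722, 0.2278, 0.1722]
orientation: [0.0, 0.04, 0.999, 0.0]
force: [0.1, 0.2, -2.4]
finger_gap: 0.0337
grasp_force: 62.8
```

{"api": "jog_arm", "payload": {
  "plan": [
    {"tx": 0, "ty": 0, "tz": -0.0005, "rx": 0, "ry": 0, "rz": 0, "jaw": 1},
    {"tx": 0, "ty": 0, "tz": -0.001, "rx": 0, "ry": 0, "rz": 0, "jaw": 1},
    {"tx": 0, "ty": 0, "tz": -0.001, "rx": 0, "ry": 0, "rz": 0, "jaw": 1}
  ]
}}

```text
clock: 13.97
position: [0.4723, 0.2278, 0.172]
orientation: [0.0, 0.04, 0.999, 0.0]
force: [-3.3, -2.3, 7.2]
finger_gap: 0.034
grasp_force: 65.1
```

{"api": "jog_arm", "payload": {
  "plan": [
    {"tx": -0.0004, "ty": -0.0002, "tz": 0, "rx": 0, "ry": 0, "rz": 0, "jaw": 1},
    {"tx": -0.0006, "ty": -0.0003, "tz": -0.0003, "rx": 0, "ry": 0, "rz": 0, "jaw": 1},
    {"tx": -0.0006, "ty": -0.0003, "tz": -0.0003, "rx": 0, "ry": 0, "rz": 0, "jaw": 1}
  ]
}}

```text
clock: 14.22
position: [0.4722, 0.2278, 0.172]
orientation: [0.001, 0.04, 0.999, 0.0]
force: [-2.0, 0.2, 8.1]
finger_gap: 0.0341
grasp_force: 65.2
```

```bash
python3 - <<'E'
from h import *
np.set_printoptions(precision=4,suppress=True)
for i in range(4):
    s=readout.sense();im=capture("wrist");print(s["position"],s["orientation"],s["force"],s["wrist_torque"])
E
```

```text
[0.4722 0.2278 0.172 ] [0.001  0.0399 0.9992 0.0004] [-1.9985  0.1523  8.0691] [-0.0976  0.5078  0.0288]
[0.4722 0.2278 0.172 ] [0.001  0.0398 0.9992 0.0004] [-1.984   0.6934  7.5301] [-0.1074  0.4846 -0.0162]
[0.4722 0.2278 0.172 ] [0.001  0.0398 0.9992 0.0004] [-2.0327 -0.7198  7.4855] [-0.0733  0.4965 -0.0006]
[0.4722 0.2278 0.172 ] [0.001  0.0399 0.9992 0.0004] [-1.2877 -0.2667  9.4559] [-0.09    0.4982 -0.031 ]
```

{"api": "jog_arm", "payload": {
  "plan": [
    {"tx": -0.0005, "ty": 0, "tz": 0, "rx": 0, "ry": 0, "rz": 0, "jaw": 1},
    {"tx": -0.0008, "ty": 0, "tz": -0.0003, "rx": 0, "ry": 0, "rz": 0, "jaw": 1},
    {"tx": -0.0008, "ty": 0, "tz": -0.0003, "rx": 0, "ry": 0, "rz": 0, "jaw": 1},
    {"tx": -0.0008, "ty": 0, "tz": -0.0003, "rx": 0, "ry": 0, "rz": 0, "jaw": 1}
  ]
}}

```text
clock: 14.75
position: [0.472, 0.2278, 0.172]
orientation: [0.002, 0.04, 0.999, 0.0]
force: [0.7, -1.0, 8.5]
finger_gap: 0.0339
grasp_force: 65.3
```

{"api": "jog_arm", "payload": {
  "plan": [
    {"tx": 0, "ty": 0, "tz": 0, "rx": 0, "ry": 0, "rz": 0, "jaw": 0.2},
    {"tx": 0, "ty": 0, "tz": -0.0003, "rx": 0, "ry": 0, "rz": 0, "jaw": 0.12},
    {"tx": 0, "ty": 0, "tz": -0.0006, "rx": 0, "ry": 0, "rz": 0, "jaw": 0.08}
  ],
  "squeeze": 30
}}

```text
clock: 15.0
position: [0.4717, 0.2277, 0.1707]
orientation: [0.001, 0.04, 0.999, 0.0]
force: [-0.5, 1.1, 9.6]
finger_gap: 0.0393
grasp_force: 8.7
```

{"api": "jog_arm", "payload": {
  "plan": [
    {"tx": 0, "ty": 0, "tz": -0.0004, "rx": 0, "ry": 0, "rz": 0, "jaw": 0.0},
    {"tx": 0, "ty": 0, "tz": -0.0009, "rx": 0, "ry": 0, "rz": 0, "jaw": -0.08},
    {"tx": 0, "ty": 0, "tz": -0.0014, "rx": 0, "ry": 0, "rz": 0, "jaw": -0.16}
  ]
}}

```text
clock: 15.25
position: [0.4716, 0.2276, 0.169]
orientation: [0.001, 0.04, 0.999, 0.0]
force: [0.6, 0.1, 9.3]
finger_gap: 0.0495
grasp_force: 6.7
```

{"api": "jog_arm", "payload": {
  "plan": [
    {"tx": 0, "ty": 0, "tz": -0.0005, "rx": 0, "ry": 0, "rz": 0, "jaw": -0.24},
    {"tx": 0, "ty": 0, "tz": -0.001, "rx": 0, "ry": 0, "rz": 0, "jaw": -0.32},
    {"tx": 0, "ty": 0, "tz": -0.0014, "rx": 0, "ry": 0, "rz": 0, "jaw": -0.4},
    {"tx": 0, "ty": 0, "tz": -0.0014, "rx": 0, "ry": 0, "rz": 0, "jaw": -0.6},
    {"tx": 0, "ty": 0, "tz": -0.0014, "rx": 0, "ry": 0, "rz": 0, "jaw": -0.8},
    {"tx": 0, "ty": 0, "tz": -0.0014, "rx": 0, "ry": 0, "rz": 0, "jaw": -1},
    {"tx": 0, "ty": 0, "tz": -0.0014, "rx": 0, "ry": 0, "rz": 0, "jaw": -1},
    {"tx": 0, "ty": 0, "tz": -0.0014, "rx": 0, "ry": 0, "rz": 0, "jaw": -1}
  ]
}}

```text
clock: 15.92
position: [0.4706, 0.2274, 0.1671]
orientation: [-0.0, 0.04, 0.999, -0.0]
force: [-0.3, -0.3, 0.5]
finger_gap: 0.0854
grasp_force: 0.0
```

```bash
python3 - <<'E'
from h import *
np.set_printoptions(precision=4,suppress=True)
s=readout.sense();im=capture("wrist");cv2.imwrite("pics/w7.png",im[:,:,::-1]);print(s["position"],s["force"],s["finger_gap"],s["grasp_force"])
v=im[140:330,40:470,::-1];cv2.imwrite("pics/c7.png",cv2.resize(v,(790,349),interpolation=cv2.INTER_CUBIC))
h=cv2.cvtColor(im,cv2.COLOR_RGB2HSV);m=cv2.inRange(h,(2,150,90),(17,255,255))
k,l,st,ce=cv2.connectedComponentsWithStats(m);P=[]
for j in range(1,k):
    if st[j,4]>300: p=(ce[j][0],st[j,1]+st[j,3]-.5);P.append(plane("wrist",p,.2055));print(st[j],P[-1])
print(np.linalg.norm(P[0]-P[1]),(P[0]+P[1])/2-.011*np.array([.9967,-.081,0]))
E
```

```text
[0.4706 0.2274 0.1671] [-0.331  -0.2795  0.5191] 0.0853980989116236 0.0
[ 174  233   30   86 1093] [0.479  0.2019 0.2055]
[ 300  233   29   87 1169] [0.4833 0.2489 0.2055]
0.04716919978698812 [0.4702 0.2263 0.2055]
```

View pics/c7.png

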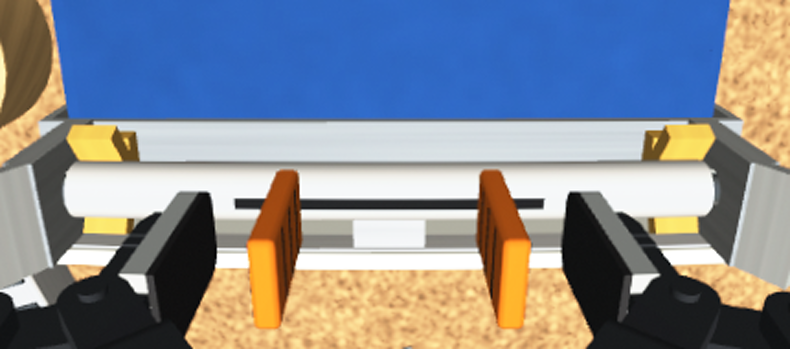

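The door hangs in the carrier with the fingers clear of the pulls, which sit at about (189,275) and (314,275). I'll retreat straight up to the earlier relative height to compare pull spacing.

{"api": "jog_arm", "payload": {
  "plan": [
    {"tx": 0, "ty": 0, "tz": 0.01, "rx": 0, "ry": 0, "rz": 0, "jaw": -1},
    {"tx": 0, "ty": 0, "tz": 0.03, "rx": 0, "ry": 0, "rz": 0, "jaw": -1},
    {"tx": 0, "ty": 0, "tz": 0.05, "rx": 0, "ry": 0, "rz": 0, "jaw": -1},
    {"tx": 0, "ty": 0, "tz": 0.065, "rx": 0, "ry": 0, "rz": 0, "jaw": -1},
    {"tx": 0, "ty": 0, "tz": 0.065, "rx": 0, "ry": 0, "rz": 0, "jaw": -1},
    {"tx": 0, "ty": 0, "tz": 0.065, "rx": 0, "ry": 0, "rz": 0, "jaw": -1},
    {"tx": 0, "ty": 0, "tz": 0.065, "rx": 0, "ry": 0, "rz": 0, "jaw": -1},
    {"tx": 0, "ty": 0, "tz": 0.065, "rx": 0, "ry": 0, "rz": 0, "jaw": -1}
  ]
}}

```text
clock: 16.63
position: [0.4703, 0.2273, 0.2314]
orientation: [-0.001, 0.04, 0.999, -0.0]
force: [-0.3, 0.1, 0.5]
finger_gap: 0.0853
grasp_force: 0.0
```

```bash
python3 - <<'E'
from h import *
np.set_printoptions(precision=4,suppress=True)
s=readout.sense();im=capture("wrist");cv2.imwrite("pics/w8.png",im[:,:,::-1]);print(s["position"],s["force"])
a=cv2.imread("pics/w2.png");b=im[:,:,::-1]
for n,i,z in(("w2",a,.195),("w8",b,.2055)):
    h=cv2.cvtColor(np.ascontiguousarray(i),cv2.COLOR_BGR2HSV);m=cv2.inRange(h,(2,150,90),(17,255,255))
    k,l,st,ce=cv2.connectedComponentsWithStats(m)
    J=[j for j in range(1,k) if st[j,4]>200 and 150<ce[j][0]<350 and 150<ce[j][1]<300];print(n,[(st[j],ce[j].round(1)) for j in J])
    c=dict(np.load("w2.npz")) if n=="w2" else get_calibration("wrist")
    P=[plane("wrist",(ce[j][0],st[j,1]+st[j,3]-.5),z,c) for j in J];d=P[1]-P[0];print(np.linalg.norm(d),np.arctan2(-d[0],d[1]),(P[0]+P[1])/2)
v=np.vstack([cv2.resize(i[150:260,80:410],(790,263),interpolation=cv2.INTER_CUBIC) for i in(a,b)]);cv2.imwrite("pics/c8.png",v)
E
```

```text
[0.4703 0.2273 0.2314] [-0.3082  0.1101  0.4568]
w2 [(array([193, 188,  17,  53, 537], dtype=int32), array([199.5, 215.1])), (array([281, 188,  15,  54, 545], dtype=int32), array([288.5, 215.9]))]
0.05160666449862993 0.2225351747658691 [ 0.5416 -0.1967  0.195 ]
w8 [(array([201, 193,  15,  53, 330], dtype=int32), array([209.6, 212.4])), (array([288, 192,  16,  54, 359], dtype=int32), array([294.2, 214.2]))]
0.048581305353012624 -0.080137836277089 [0.4812 0.2253 0.2055]
```

View pics/c8.png

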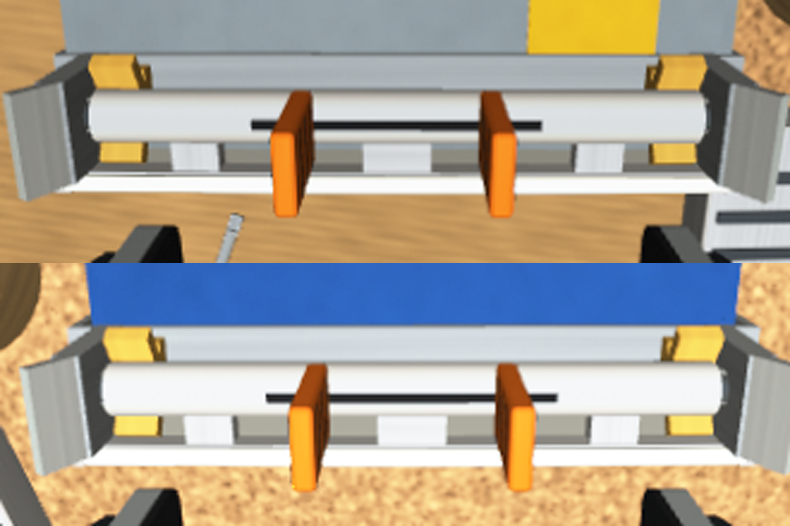

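The blue view (bottom) matches the original grey seating (top). Pull spacing is 216 px against 214 px at rest, the rail lies in both saddles, and the robot is clear, so I'm handing in.

```bash
python3 -c "
from bench import job
print(job.hand_in())"
```

```text
the job is handed in; nothing more can be done
None
```

The door now hangs closed on the blue box, with its rail seated in both saddles and both pins looking fully sprung out in the last picture; I handed the job in at about 17 s with the gripper clear, and no verdict came back.

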